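# Vent the photometer and hold its sample slide out at the mark

## Task

Vent the bench photometer by pressing the plunger on its hood down to its stop, and let it come back up. Then take the steel post of the spring-loaded sample slide and pull the slide out until the dark index line across it is level with the ridge of the pointer clip on the rail, and keep it there so that a colleague can pipette into the tube: finish while still holding the slide at the mark. Do not shift the pointer clip or the things standing around.

Things in the scene. Friction and masses are not known exactly. Their poses are not given: they have to be found in the camera images.
- photometer: White bench photometer, fixed. Origin on the bench under its hood; +x into the instrument (its front is -x), +y left as seen facing the front. Hood: x -80 to 85 mm, 160 wide, 100 high, front tunnel 70 wide. A bed 150 wide, 24 high with rails, runs from the tunnel to x = -240 mm. Hood top: vent plunger, and a low fixed disc (40 across, 12 high) at the left rear.
- plunger_top (a point): Centre of the top of the vent plunger's mushroom head, 36 mm across, near the middle of the hood's top; the top stands 142 mm above the bench when up. The head is sprung and moves straight down 12 mm to its stop; it resists with about 2 N at first and 8 N at the stop and comes back up by itself.
- plunger (a joint): Travel of the vent plunger in m: 0 = fully up, 0.012 = down on its stop.
- post_grip (a point): Where to grip the slide's pull post: an upright round steel post, 20 mm across (28 over a 6 mm high foot collar), at the slide's front end. The point is on its axis, 72 mm above the bench, 22 below its top. At rest it is 140 mm in front of the photometer's origin, 60 in front of the hood. Above 36 mm all is free for 50 mm around; slide, rails and pointer clip lie lower.
- slide (a joint): Travel of the sample slide in m: 0 = fully in (rest), grows as it is pulled straight out along the photometer's -x; 0.085 = end of travel. A spring pulls it back with about 3.6 N at 0 and 60 N/m more (about 7 N at 0.06); let go, it runs back in.
- slide_index (a point): Left end of the slide's index line, a dark bar 3 mm wide lying across the top of the 60 mm wide aluminium slide, 40 mm behind the post's axis and 28 mm above the bench.
- pointer_mark (a point): Tip of the ridge, 3 mm wide, on the small grey pointer clip (16 x 22 mm, top 34 mm above the bench) that sits on the bed's left rail: the mark. The index line is at the mark when the index and this point have the same x in the photometer's frame. The clip is set somewhere in front of the index's rest place.
- pointer (a joint): Setting of the pointer clip in m; the slide's index is at the mark when joint slide has this same value (0.04 to 0.068). Stiff; stays where it is unless pushed.
- rack: Bystander: white tube rack, 200 x 78 x 45 mm, with a few microtubes. Origin at the centre of its underside. Leave alone.
- tipbox: Bystander: blue box of pipette tips with clear lid, 120 x 85 x 62 mm. Origin at the centre of its underside. Leave alone.
- timer: Bystander: small flat white bench timer, 70 x 60 x 22 mm. Origin at the centre of its underside. Leave alone.
- beaker: Bystander: glass beaker, 66 mm across, 85 mm high. Origin at the centre of its underside. Leave alone.

How it is judged:
By the outcome, as a careful person would: the job done as asked, in the order asked, and still so for the second after the job is handed in, while the arm keeps its last pose, push and grip.
It also fails if it takes over 45 s, if anything falls off the work surface, if the arm or the gripper's body presses on something with over 40 N, if the wrist force passes 120 N, or if a joint passes its speed limit or range.

## Robot

A 6-joint arm with a two-finger parallel gripper is mounted at the origin on the work surface. World frame = base frame: x ahead of the robot, y to its left, z up, the work surface at z = 0. Lengths are in mm, angles in degrees, forces in N, time in s.
With the tool pointing down it reaches from about 350 to 850 mm from the base axis. Payload 8.1 kg.
Tool frame: the origin (TCP) lies midway between the tips of the shut fingers; the grasp point (between the pads) lies 19 mm behind it (r.pinch_z is the distance from the TCP to the grasp point, in mm); z points along the fingers, y is the line along which they close (so a half turn about z gives the same grasp; the last joint's range is limited). The gripper opens to 85 mm and grips with 20 to 120 N. Pads are 22 mm wide; open, the fingers measure 114 mm over their backs; the gripper's body (76 mm by 85 mm) begins 54 mm behind the grasp point. The pads swing forward as they close: fully open they stand 13 mm farther back than shut.
Start: joints at [-77.315, 7.471, 85.268, -0, 87.261, -4.893], TCP at [181.226, -571.981, 231.292] pointing down, gripper open.
Joint ranges: [-169.43, 169.43], [-51.17, 129.36], [1.28, 143.12], [-76.62, 256.62], [0, 156.53], [-152.29, 152.29]. Speed limits (degrees/s): [136.94, 136.94, 159.86, 180, 180, 180].

## Interface

Orientations are given as [roll, pitch, yaw] about the fixed x, y, z axes, in that order (R = Rz(yaw) Ry(pitch) Rx(roll)).
In Python, from bench import sensors, optics, job, r gives the robot as it stands.
- The arm moves only by the tool play_rows, never from a script. Its argument "motion" is a list that holds one entry, the list of rows, each a list of 6 numbers: the shift along the tool's x, y, z in cm, then the turn, a rotation vector about the tool's x, y, z in degrees. In form: [[[x, y, z, ax, ay, az], ...]]. A call has 1 to 5 rows; each row is the pose to reach, as a shift and turn from the pose commanded when the call began, along the tool's axes at that moment; what a row does not reach only later rows make up. A row lasts 1/10 s, in which the tool goes at most 50 mm and 8.59 degrees, less where a joint would pass 70% of its speed; a pose out of reach is approached as far as the arm can. A call with a gripper value outside its range is refused whole. "jaw" is the opening, from 0 (shut) to 1 (fully open), set as the call begins (left out, the last holds). The fingers move at their own pace and stop on an object; "squeeze" is the grip in N (left out, the last holds). Time passes only in rows, so rows that repeat a pose let the fingers close. It gives the time, the measured TCP pose, the force, the opening and the grip force at its end, in the units of the state.
- sensors.sense(): the state, without advancing time (a new reading comes with each control period).
- optics.snapshot(name): name is "scene" or "top"; returns a dict with "pixels" (384x512x3 uint8, red, green, blue), "mtx" (3x3 intrinsics, pixels), "R" (3x3) and "t" (3): a world point X has camera coordinates R X + t. Camera axes: x right, y down, z forward; pixel columns grow to the right and rows downward; lengths in mm; the calibration is good to about 2 mm. A picture is of the moment at which its call begins. There is no depth.
- job.hand_in(): hands the job in; it is judged then, once.
The state is a dict: "time": time; "joint_pos": joint angles; "qd": joint speeds; "joint_efforts": joint torques, N m; "tool_pos": TCP position; "tcp_rot": TCP orientation; "ft_force": force on the tool from outside, world axes, zero at the start; "wrist_torque": the same for the moment, N m; "finger_gap": finger opening in mm; "grip_force": force on a finger pad.
Only numpy, scipy, OpenCV 4.12 (cv2) and the standard library are available. Lean on these libraries where they do the work, as an engineer would, in place of code of your own. Each camera call takes 0.05 s, during which the arm holds its last target. There are 200 camera calls.

## Working session

There is one attempt and no reset: what is moved stays moved. The work goes in short steps, Python scripts to look and compute and a tool call to move; the robot and the scene stay as the last step left them, time stands still between calls to the robot, and variables do not carry over. Pictures are saved under pics/ and viewed, at most 10 in all, crops included, and the job is handed in when it is done.

Besides the shell and the picture viewer there is one more tool, called after ">>>" as a command line: name --argument value ..., lists and objects as JSON in quotes. play_rows: Moves the arm, as the interface text tells. Its arguments: {"type":"object","properties":{"motion":{"type":"array","items":{"type":"array","items":{"type":"array","items":{"type":"number"}}}},"jaw":{"type":"number"},"squeeze":{"type":"number"}},"required":["motion"]}

```bash
mkdir -p pics; ls
python3 - <<'E'
from bench import sensors, optics, job, r
import cv2,pickle
d={}
for n in("scene","top"):
    s=optics.snapshot(n); d[n]=s
    cv2.imwrite(f"pics/{n}0.png",cv2.resize(s["pixels"][:,:,::-1],(800,600),interpolation=cv2.INTER_CUBIC))
    print(n,s["mtx"],s["R"],s["t"])
pickle.dump(d,open("d0.pkl","wb"))
print(sensors.sense(),r.pinch_z)
E
```

```text
pics
scene [[443.23518921   0.         259.45253533]
 [  0.         443.23518921 184.11899997]
 [  0.           0.           1.        ]] [[-0.80256276  0.59647957 -0.01025404]
 [ 0.44525972  0.58748014 -0.67572988]
 [-0.39703502 -0.54688135 -0.737078  ]] [ 437.85629922 -196.79150935 1399.04954042]
top [[351.38424216   0.         253.69548742]
 [  0.         351.38424216 185.0011453 ]
 [  0.           0.           1.        ]] [[-0.06505759 -0.99786856 -0.00508334]
 [-0.97390198  0.06460345 -0.21758064]
 [ 0.21744528 -0.0092046  -0.97602911]] [ 88.1544726  579.43633088 859.24513975]
{'time': 0.1, 'joint_pos': array([-7.73167724e+01,  7.50941290e+00,  8.53223193e+01,  2.82998303e-03,
        8.72620804e+01, -4.89297161e+00]), 'qd': array([-0.0541387 , -0.04333865, -0.11130867,  0.04823492, -0.01917173,
       -0.05777699]), 'joint_efforts': array([ 1.30421246e-03, -5.70949781e+01, -5.01943481e+01, -7.01509089e-05,
        8.09843157e-03,  6.85764985e-05]), 'tool_pos': array([ 181.11640778, -571.50030253,  230.37050325]), 'tcp_rot': array([-1.79906770e+02, -1.08179433e-02,  1.75760529e+01]), 'ft_force': array([-0.67263356, -0.59371459,  0.47513012]), 'wrist_torque': array([ 0.00497347, -0.03629425, -0.00781305]), 'grip_force': 0.0, 'finger_gap': 85.19687924893553} 18.700000000000003
```

View pics/scene0.png

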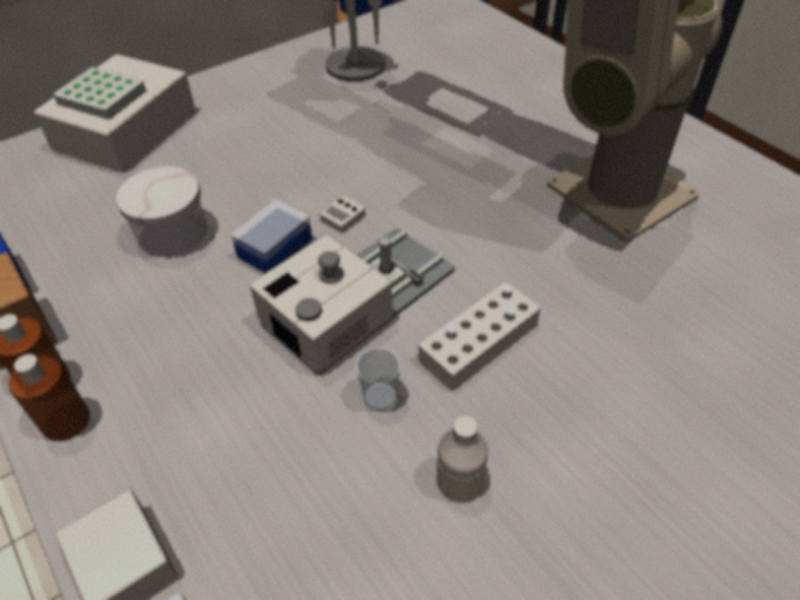

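View pics/top0.png

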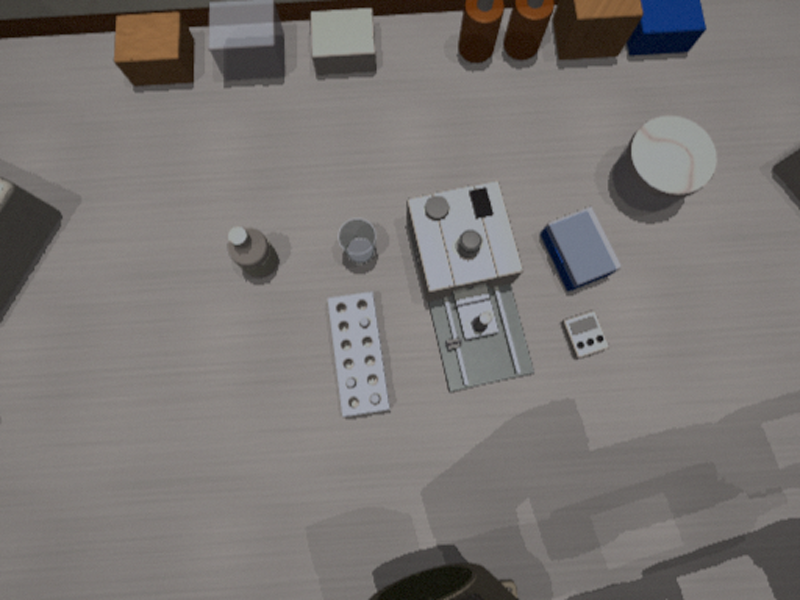

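The scene view shows the hood with the plunger at (330,263) and the post at (386,245). In the top view, the plunger is at (469,240), the post top at (484,320), the clip at (454,343) and the bed's front corners at (450,390) and (533,375). Next, a composite crop for exact pixels.

```bash
cat > crop.py <<'E'
import cv2,numpy as np
def crop(im,c0,r0,w,h,k,step=10):
    a=cv2.resize(im[r0:r0+h,c0:c0+w,::-1],(w*k,h*k),interpolation=cv2.INTER_CUBIC)
    a=cv2.convertScaleAbs(a,alpha=1.3)
    for c in range(c0-c0%step+step,c0+w,step):
        cv2.line(a,((c-c0)*k,0),((c-c0)*k,6),(0,0,255),1); cv2.putText(a,str(c),((c-c0)*k-8,16),0,.3,(0,0,255))
    for q in range(r0-r0%step+step,r0+h,step):
        cv2.line(a,(0,(q-r0)*k),(6,(q-r0)*k),(0,0,255),1); cv2.putText(a,str(q),(8,(q-r0)*k+3),0,.3,(0,0,255))
    return a
E
python3 - <<'E'
import pickle,cv2,numpy as np
from crop import crop
d=pickle.load(open("d0.pkl","rb"))
a=crop(d["top"]["pixels"],260,128,86,130,4); b=crop(d["scene"]["pixels"],190,140,105,100,4)
o=np.zeros((520,780,3),np.uint8); o[:a.shape[0],:a.shape[1]]=a; o[:b.shape[0],350:350+b.shape[1]]=b
cv2.imwrite("pics/c1.png",o)
E
```

```text
(no output)
```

View pics/c1.png

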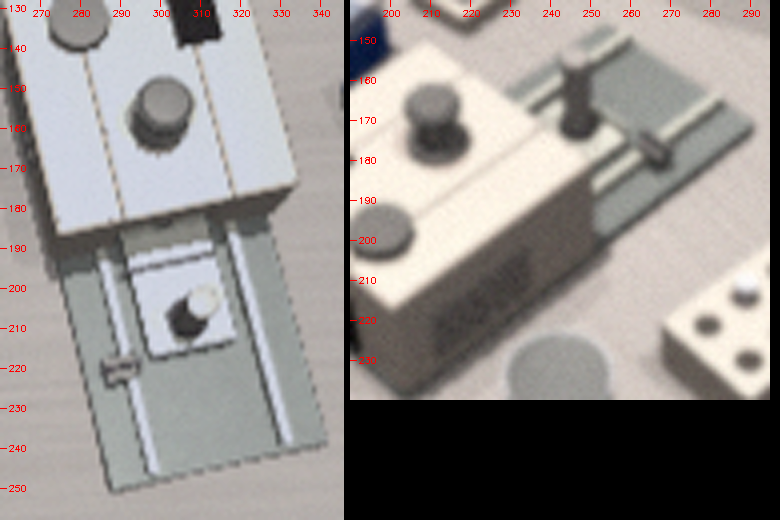

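The top crop shows the plunger head at (301,153), the post top at (311,203), the index bar running from (293,196) to (314,190), and the clip ridge at about (290,220). The scene crop has the head at (210.5,166), the post top at (246,154) and the clip at (266,177).

```bash
cat > geo.py <<'E'
import numpy as np
def ray(s,p):
    R=np.array(s["R"]);t=np.array(s["t"]);v=R.T@np.linalg.inv(s["mtx"])@np.array([p[0],p[1],1.])
    return -R.T@t,v/np.linalg.norm(v)
def plane(s,p,z):
    o,v=ray(s,p); return o+v*(z-o[2])/v[2]
def tri(s1,p1,s2,p2):
    A=0;b=0;L=[ray(s1,p1),ray(s2,p2)]
    for o,v in L:
        P=np.eye(3)-np.outer(v,v);A=A+P;b=b+P@o
    X=np.linalg.solve(A,b)
    return X,max(np.linalg.norm((np.eye(3)-np.outer(v,v))@(X-o)) for o,v in L)
E
python3 - <<'E'
import pickle,numpy as np
from geo import *
np.set_printoptions(precision=1,suppress=True)
d=pickle.load(open("d0.pkl","rb"));T,S=d["top"],d["scene"]
t=lambda x,y:((x+.5)/4+259.5,(y+.5)/4+127.5)
s=lambda x,y:((x-350+.5)/4+189.5,(y+.5)/4+139.5)
for n,a,b,z in[("plunger",t(165,102),s(432,103),142),("post",t(204,300),s(575,57),94),("ridge",t(120,369),s(655,148),34),("fcL",t(112,491),None,24),("fcR",t(327,442),None,24),("hoodFL",t(58,235),s(395,308),100),("hoodFR",t(297,183),s(596,168),100),("idxL",t(132,271),None,28),("idxR",t(215,250),None,28),("railL0",t(100,262),None,30),("railL1",t(154,472),None,30),("railR0",t(231,232),None,30),("railR1",t(288,444),None,30)]:
    print(n,plane(T,a,z),plane(S,b,z) if b else "",*(tri(T,a,S,b) if b else ()))
E
```

```text
plunger [638.7 -69.8 142. ] [643.3 -66.7 142. ] [640.7 -70.9 136.8] 0.46429500620847514
post [522.6 -89.4  94. ] [522.8 -89.2  94. ] [522.6 -89.4  93.7] 0.02430047971440737
ridge [489.7 -39.4  34. ] [496.4 -36.6  34. ] [491.4 -41.   26.7] 1.2614202303534185
fcL [410.9 -28.1  24. ] 
fcR [ 433.5 -173.    24. ] 
hoodFL [569.   -0.9 100. ] [730.5  24.  100. ] [644.3 -44.9 -48.5] 53.82731233014997
hoodFR [ 592.7 -154.8  100. ] [573.5   4.8 100. ] [ 566.2 -111.4   39.3] 67.63181197537509
idxL [556.2 -53.9  28. ] 
idxR [ 567.  -111.5   28. ] 
railL0 [563.5 -32.6  30. ] 
railL1 [421.2 -56.1  30. ] 
railR0 [ 578.3 -123.3   30. ] 
railR1 [ 433.6 -145.8   30. ]
```

>>> play_rows --motion '[[[4.3,-2.5,0,0,0,2],[8.6,-5,0,0,0,5],[12.9,-7.5,0,0,0,8.6],[17.2,-10,0,0,0,8.6],[21.5,-12.5,0,0,0,8.6]]]' --jaw 0 --squeeze 40

```text
time: 0.6
tool_pos: [349.2, -386.1, 230.9]
tcp_rot: [-180.0, 0.0, 8.9]
ft_force: [1.0, -1.2, 0.2]
finger_gap: 12.3
grip_force: 0.0
```

>>> play_rows --motion '[[[3.9,-3.1,0,0,0,0],[7.8,-6.2,0,0,0,0],[11.7,-9.3,0,0,0,0],[15.6,-12.4,0,0,0,0],[19.5,-15.5,0,0,0,0]]]'

```text
time: 1.1
tool_pos: [517.7, -202.4, 231.0]
tcp_rot: [-180.0, 0.0, 9.0]
ft_force: [0.6, -0.7, 1.4]
finger_gap: -0.2
grip_force: 0.0
```

>>> play_rows --motion '[[[3.6,-2.9,1,0,0,0],[7.2,-5.7,2,0,0,0],[10.8,-8.6,3,0,0,0],[14.3,-11.4,4,0,0,0],[14.3,-11.4,5,0,0,0]]]'

```text
time: 1.6
tool_pos: [642.3, -64.6, 179.5]
tcp_rot: [-179.9, 0.0, 9.2]
ft_force: [-0.5, -0.4, 0.1]
finger_gap: -0.1
grip_force: 0.0
```

>>> play_rows --motion '[[[0,0,1,0,0,0],[0,0,2,0,0,0],[0,0,3,0,0,0],[0,0,3.3,0,0,0],[0,0,3.3,0,0,0]]]'

```text
time: 2.1
tool_pos: [639.6, -70.2, 147.8]
tcp_rot: [-180.0, 0.1, 8.9]
ft_force: [0.5, -0.2, -0.1]
finger_gap: 0.1
grip_force: 0.0
```

Run:
```python
from bench import sensors,optics
import cv2,numpy as np
from crop import crop
t=optics.snapshot("top")["pixels"];s=optics.snapshot("scene")["pixels"]
a=crop(t,260,110,86,130,4); b=crop(s,190,120,105,110,4)
o=np.zeros((520,780,3),np.uint8); o[:a.shape[0],:a.shape[1]]=a; o[:b.shape[0],350:350+b.shape[1]]=b
cv2.imwrite("pics/c2.png",o); x=sensors.sense(); print(x["tool_pos"],x["ft_force"])
```

```text
[640.42750835 -70.02961903 148.98673595] [ 0.27940483  0.21567708 -0.15091462]
```

View pics/c2.png

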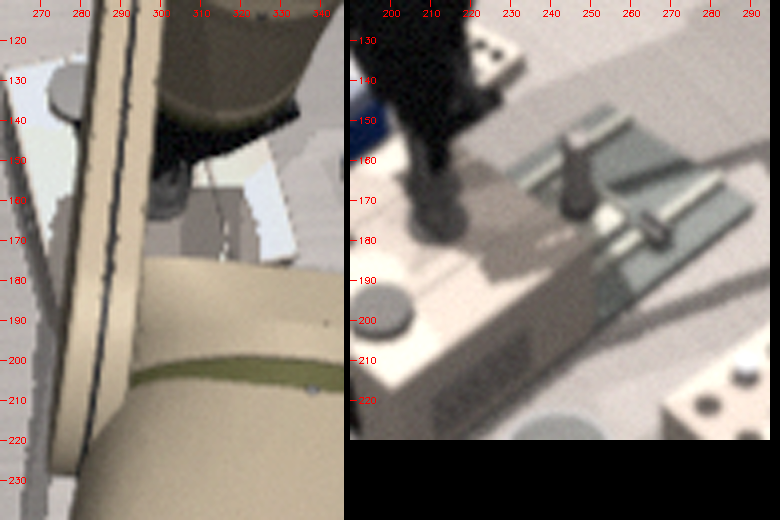

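The closed fingers stand over the plunger head at about (210,165) in the scene. The arm hides the bed in the top view. Pressing now.

>>> play_rows --motion '[[[0,0,0.4,0,0,0],[0,0,0.8,0,0,0],[0,0,1.1,0,0,0],[0,0,1.4,0,0,0],[0,0,1.4,0,0,0]]]'

```text
time: 2.7
tool_pos: [640.8, -69.6, 134.6]
tcp_rot: [180.0, -0.1, 9.0]
ft_force: [1.2, -1.4, 4.9]
finger_gap: -0.2
grip_force: 2.6
```

>>> play_rows --motion '[[[0,0,0.2,0,0,0],[0,0,0.4,0,0,0],[0,0,0.5,0,0,0],[0,0,0.6,0,0,0],[0,0,0.6,0,0,0]]]'

```text
time: 3.2
tool_pos: [640.9, -69.6, 129.8]
tcp_rot: [180.0, -0.1, 9.0]
ft_force: [-1.7, -1.3, 9.8]
finger_gap: -0.2
grip_force: 4.6
```

>>> play_rows --motion '[[[0,0,0.1,0,0,0],[0,0,0.2,0,0,0],[0,0,0.2,0,0,0],[0,0,0.2,0,0,0]]]'

```text
time: 3.6
tool_pos: [641.1, -69.7, 129.6]
tcp_rot: [179.9, -0.1, 9.0]
ft_force: [-7.4, -0.5, 19.6]
finger_gap: 0.3
grip_force: 9.8
```

It's on the stop: z stalled at 129.6 with 20 N. Lift off and move over to the post, opening to about 60 mm.

>>> play_rows --motion '[[[0,0,-1,0,0,0],[0,0,-2.5,0,0,0],[0,0,-5,0,0,0],[0,0,-7,0,0,0],[-2,0,-7,0,0,0]]]'

```text
time: 4.1
tool_pos: [623.0, -72.4, 200.3]
tcp_rot: [179.9, -0.3, 9.0]
ft_force: [0.1, 0.3, 0.4]
finger_gap: -0.2
grip_force: 0.0
```

>>> play_rows --motion '[[[-3,0,0,0,0,0],[-6,0,0,0,0,0],[-9,0.1,0,0,0,0],[-9.9,0.1,0,0,0,0],[-9.9,0.1,0,0,0,0]]]' --jaw 0.75

```text
time: 4.6
tool_pos: [522.1, -89.0, 196.5]
tcp_rot: [-180.0, 0.0, 8.9]
ft_force: [-0.2, 0.7, 0.4]
finger_gap: 63.8
grip_force: 0.0
```

Run:
```python
from bench import sensors,optics
import cv2,numpy as np
from crop import crop
t=optics.snapshot("top")["pixels"];s=optics.snapshot("scene")["pixels"]
a=crop(t,260,128,86,130,4); b=crop(s,190,100,105,125,4)
o=np.zeros((520,780,3),np.uint8); o[:a.shape[0],:a.shape[1]]=a; o[:b.shape[0],350:350+b.shape[1]]=b
cv2.imwrite("pics/c3.png",o); x=sensors.sense(); print(x["tool_pos"],x["ft_force"],x["finger_gap"],x["tcp_rot"])
```

```text
[523.5520427  -88.88940066 196.62716116] [0.26719324 0.43062916 0.56485957] 64.25813166519563 [ 1.79997858e+02 -4.23521294e-02  8.97263436e+00]
```

View pics/c3.png

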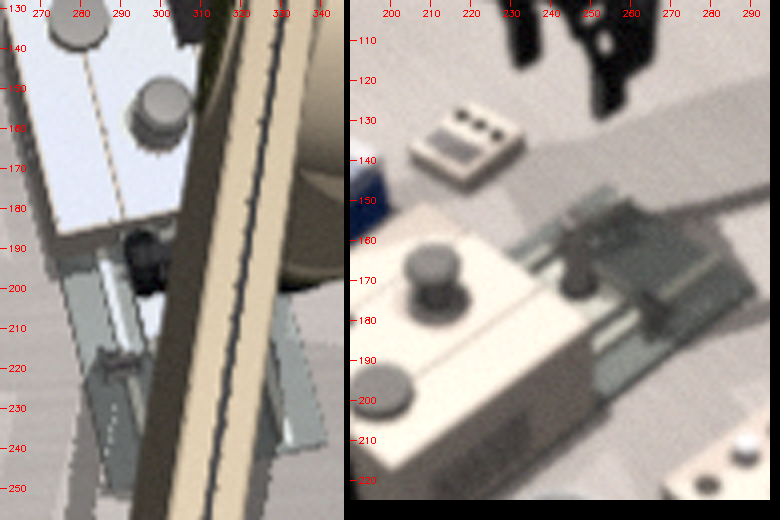

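The plunger is back up at (210,167), and the clip is undisturbed at about (265,179). Descend and grip.

>>> play_rows --motion '[[[0,0,3.5,0,0,0],[0,0,7,0,0,0],[0,0,10.5,0,0,0],[0,0,13,0,0,0],[0,0,14.2,0,0,0]]]'

```text
time: 5.2
tool_pos: [521.8, -88.2, 51.1]
tcp_rot: [-179.9, 0.2, 9.0]
ft_force: [-0.3, 1.1, -0.8]
finger_gap: 64.0
grip_force: 0.0
```

>>> play_rows --motion '[[[0,0,0,0,0,0],[0,0,0,0,0,0],[0,0,0,0,0,0],[0,0,0,0,0,0],[0,0,0,0,0,0]]]' --jaw 0 --squeeze 60

```text
time: 5.7
tool_pos: [524.5, -88.4, 56.5]
tcp_rot: [-180.0, -0.2, 9.0]
ft_force: [-0.7, 4.9, 3.2]
finger_gap: 18.3
grip_force: 58.3
```

Gripped. Pull 50 mm, then look.

>>> play_rows --motion '[[[-1,0,0,0,0,0],[-2,0,0,0,0,0],[-3,0,0,0,0,0],[-4,0,0,0,0,0],[-5,0,0,0,0,0]]]'

```text
time: 6.2
tool_pos: [475.7, -95.7, 56.5]
tcp_rot: [-180.0, -0.3, 9.0]
ft_force: [6.4, 9.5, 0.1]
finger_gap: 18.9
grip_force: 59.8
```

>>> play_rows --motion '[[[0,0,0,0,0,0],[0,0,0,0,0,0],[0,0,0,0,0,0]]]'

```text
time: 6.5
tool_pos: [475.8, -95.7, 56.5]
tcp_rot: [-180.0, -0.3, 9.0]
ft_force: [5.6, 9.0, -0.8]
finger_gap: 18.9
grip_force: 59.9
```

```bash
cat > look.py <<'E'
import sys
from bench import sensors,optics
import cv2,numpy as np
from crop import crop
def avg(n,k): return np.mean([optics.snapshot(n)["pixels"].astype(float) for _ in range(k)],0).astype(np.uint8)
t=avg("top",3);s=avg("scene",3)
np.savez(sys.argv[1]+".npz",t=t,s=s)
a=crop(t,270,170,45,75,8); b=crop(s,235,145,50,55,8)
o=np.zeros((600,780,3),np.uint8); o[:a.shape[0],:a.shape[1]]=a; o[:b.shape[0],370:370+b.shape[1]]=b
cv2.imwrite("pics/"+sys.argv[1]+".png",o); x=sensors.sense(); print(x["tool_pos"],x["ft_force"],x["finger_gap"],x["tcp_rot"],x["time"])
E
python3 look.py c4
```

```text
[475.96862665 -95.70881567  56.48033104] [ 4.29941265  8.87589357 -0.07285529] 18.673896407079027 [-179.96828989   -0.3101983     8.9888985 ] 6.8
```

View pics/c4.png

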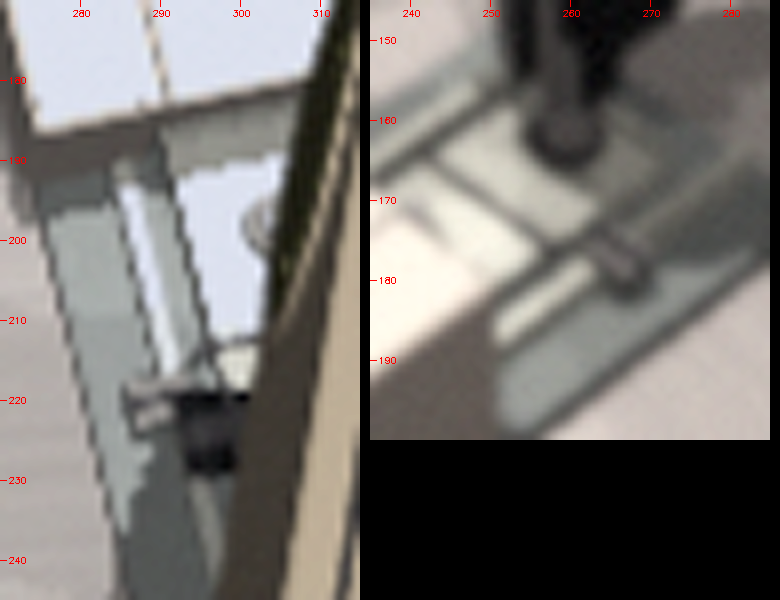

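Both the index bar (scene (243,164)–(258,175), top (296,213)–(303,211)) and the clip (scene about (266,178), top about (289,220)) are visible. Zooming in on the clip to find the ridge.

Run:
```python
import pickle,cv2,numpy as np
from crop import crop
d=pickle.load(open("d0.pkl","rb"));z=np.load("c4.npz")
o=np.zeros((600,800,3),np.uint8)
for i,(im,c,r) in enumerate([(d["top"]["pixels"],283,211),(d["scene"]["pixels"],257,168),(z["t"],283,206),(z["s"],252,168)]):
    p=crop(im,c,r,20,15,20,2); y,x=300*(i//2),400*(i%2); o[y:y+300,x:x+400]=p
cv2.imwrite("pics/c5.png",o)
```

```text
(no output)
```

View pics/c5.png

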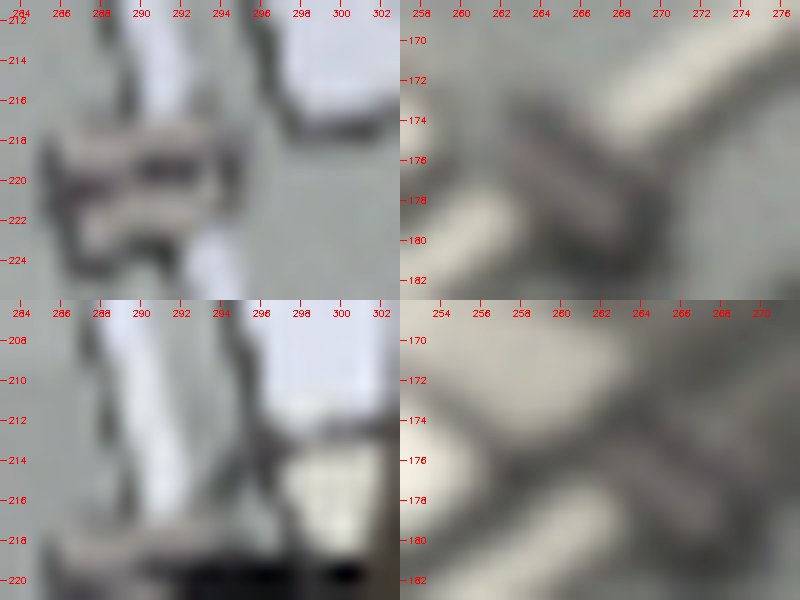

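```bash
cat > prof.py <<'E'
import pickle,numpy as np,cv2
d=pickle.load(open("d0.pkl","rb"));T,S=d["top"],d["scene"]
a=np.radians(9);u=np.array([np.cos(a),np.sin(a),0]);v=np.array([-np.sin(a),np.cos(a),0])
def prof(im,cam,xs,vs,z):
    g=im.astype(np.float32).mean(2)
    X=np.array([[x*u+w*v+[0,0,z] for x in xs] for w in vs])
    c=(X@np.array(cam["R"]).T+cam["t"])@cam["mtx"].T
    m=(c[...,:2]/c[...,2:]).astype(np.float32)
    return cv2.remap(g,m[...,0],m[...,1],cv2.INTER_CUBIC)
E
python3 - <<'E'
from prof import *
from geo import *
np.set_printoptions(linewidth=220,precision=0,suppress=True)
z=np.load("c4.npz")
t=lambda c,r:(c-.5,r-.5)
for n,p,q in[("upper strip",(290,218),(265.8,177.5)),("dark",(290,219.9),(265.8,177.5)),("low",(290.5,221.6),None)]:
    P=plane(T,t(*p),32);print(n,"top x,v",P@u,P@v)
    if q:
        print(tri(T,t(*p),S,t(*q)))
        for h in(30,34):Q=plane(S,t(*q),h);print(" scene",h,Q@u,Q@v)
xs=np.arange(464,504,1.)
print(xs)
for lab,im,cam in(("top0",d["top"]["pixels"],T),("sc0",d["scene"]["pixels"],S),("sc4",z["s"],S)):
    print(lab);print(prof(im,cam,xs,range(-132,-100,4),34))
xs=np.arange(476,516,1.);print(xs)
for lab,im,cam in(("top4 idx",z["t"],T),("sc4 idx",z["s"],S)):
    print(lab);print(prof(im,cam,xs,range(-176,-132,4),28))
E
```

```text
upper strip top x,v 483.9265701043069 -116.924381354535
(array([496., -40.,  30.]), np.float64(0.32947753916904216))
 scene 30 483.87823508677775 -116.53652116760026
 scene 34 486.60671157039724 -113.91076768742188
dark top x,v 479.00003199895343 -115.69608774241163
(array([493., -41.,  26.]), np.float64(1.551553762861423))
 scene 30 483.87823508677775 -116.53652116760026
 scene 34 486.60671157039724 -113.91076768742188
low top x,v 474.3083620793837 -115.89533594880521
[464. 465. 466. 467. 468. 469. 470. 471. 472. 473. 474. 475. 476. 477. 478. 479. 480. 481. 482. 483. 484. 485. 486. 487. 488. 489. 490. 491. 492. 493. 494. 495. 496. 497. 498. 499. 500. 501. 502. 503.]
top0
[[126. 125. 125. 125. 125. 126. 127. 127. 127. 126. 124. 121. 120. 118. 117. 116. 115. 114. 112. 113. 115. 118. 120. 122. 125. 126. 124. 122. 119. 118. 119. 122. 124. 125. 124. 125. 126. 124. 122. 120.]
 [126. 126. 125. 125. 125. 123. 118. 111. 102.  95.  89.  80.  72.  67.  67.  73.  82.  90.  97. 104. 105. 103. 105. 106. 109. 114. 119. 124. 126. 124. 122. 120. 118. 118. 119. 122. 124. 126. 127. 126.]
 [157. 154. 1
[... 8450 characters left out ...]
146. 156. 165. 173. 177. 180. 182. 182. 182. 182. 183. 183. 183. 183. 182. 181. 179. 176.]
 [142. 143. 143. 143. 143. 142. 141. 141. 140. 139. 137. 132. 126. 120. 114. 106.  98.  94.  95. 103. 114. 127. 137. 147. 157. 164. 168. 170. 174. 176. 177. 176. 177. 177. 176. 176. 175. 174. 171. 171.]
 [123. 125. 126. 126. 128. 131. 130. 126. 123. 121. 119. 116. 112. 106. 100.  94.  89.  84.  79.  78.  85.  95. 104. 112. 123. 131. 135. 137. 141. 143. 145. 149. 152. 151. 146. 145. 146. 146. 142. 138.]
 [ 78.  81.  83.  83.  84.  87.  90.  90.  89.  86.  82.  79.  78.  77.  73.  69.  65.  62.  59.  56.  57.  61.  66.  71.  77.  81.  82.  83.  86.  89.  86.  87.  91.  93.  92.  90.  91.  91.  90.  88.]]
```

The index bar is at x≈492 along the slide in both views. The clip's dark ridge is at about 479, midway between its light shoulders. That leaves about 13 mm to pull.

>>> play_rows --motion '[[[-0.4,0,0,0,0,0],[-0.8,0,0,0,0,0],[-1.2,0,0,0,0,0],[-1.25,0,0,0,0,0],[-1.25,0,0,0,0,0]]]'

```text
time: 7.3
tool_pos: [463.7, -97.6, 56.5]
tcp_rot: [-180.0, -0.3, 9.0]
ft_force: [5.9, 9.6, 0.3]
finger_gap: 18.5
grip_force: 60.0
```

```bash
python3 look.py c6
python3 - <<'E'
from prof import *
np.set_printoptions(linewidth=220,precision=0,suppress=True)
z=np.load("c6.npz");xs=np.arange(466,496,1.);print(xs)
for lab,im,cam in(("top",z["t"],T),("sc",z["s"],S)):
    print(lab);print(prof(im,cam,xs,range(-164,-132,4),28));print(prof(im,cam,xs,range(-128,-104,4),34))
E
```

```text
[463.71543544 -97.56350246  56.48395827] [5.99628371 9.23415043 0.23801043] 18.317732224174083 [-179.95981766   -0.32456524    8.98568676] 7.6
[466. 467. 468. 469. 470. 471. 472. 473. 474. 475. 476. 477. 478. 479. 480. 481. 482. 483. 484. 485. 486. 487. 488. 489. 490. 491. 492. 493. 494. 495.]
top
[[ 44.  44.  43.  43.  44.  47.  50.  55.  59.  63.  67.  68.  65.  57.  48.  38.  31.  24.  18.  18.  18.  18.  18.  20.  22.  24.  27.  31.  37.  46.]
 [ 43.  43.  45.  47.  50.  53.  55.  54.  51.  47.  41.  35.  32.  29.  27.  27.  29.  33.  42.  54.  67.  81.  94. 104. 114. 121. 126. 137. 149. 162.]
 [ 40.  42.  45.  48.  49.  50.  54.  60.  66.  71.  72.  72.  69.  68.  73.  87. 106. 127. 141. 152. 164. 169. 172. 175. 177. 178. 178. 178. 178. 177.]
 [ 70.  83.  95. 105. 118. 128. 138. 151. 163. 167. 160. 145. 129. 115. 111. 119. 138. 158. 172. 174. 174. 175. 175. 175. 175. 175. 175. 175. 175. 175.]
 [146. 154. 161. 164. 164. 164. 165. 164. 162. 159. 149. 130. 111. 102. 108. 125. 145. 161. 171. 178. 177. 175. 175. 175. 175. 175. 175. 175. 175. 175.]
 [159. 165. 163. 163. 163. 161. 161.
[... 2789 characters left out ...]
.  67.  65.  64.  65.  67.  71.  73.  76.  76.  75.  72.  71.  73.  77.  83.  88.  94.]
 [134. 140. 143. 143. 142. 139. 136. 131. 124. 116. 106.  95.  84.  76.  70.  67.  66.  68.  73.  77.  80.  81.  80.  79.  77.  79.  83.  91. 102. 112.]
 [117. 123. 125. 127. 128. 129. 128. 124. 120. 115. 110. 101.  92.  82.  75.  71.  69.  70.  73.  77.  80.  82.  81.  79.  76.  73.  72.  76.  84.  93.]
 [ 81.  84.  85.  85.  86.  89.  91.  93.  93.  91.  89.  86.  82.  77.  72.  69.  69.  70.  73.  77.  80.  82.  82.  80.  75.  69.  63.  60.  61.  64.]
 [ 64.  65.  65.  66.  67.  68.  69.  70.  72.  73.  73.  72.  70.  68.  66.  63.  61.  63.  66.  71.  76.  78.  79.  76.  72.  67.  61.  56.  53.  51.]]
```

View pics/c6.png

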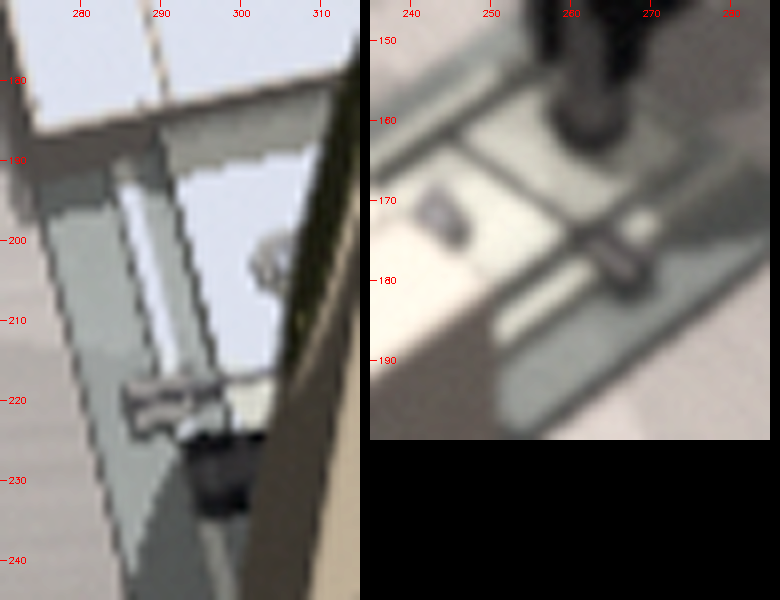

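The index bar is nearly level with the ridge. Top view: 479.7 against 478.8. Scene: 480.7 against 481.5, where the visible flank of the ridge biases the ridge reading. The clip hasn't moved. A last trim of 0.5 mm.

>>> play_rows --motion '[[[-0.05,0,0,0,0,0],[-0.05,0,0,0,0,0],[-0.05,0,0,0,0,0],[-0.05,0,0,0,0,0],[-0.05,0,0,0,0,0]]]'

```text
time: 8.1
tool_pos: [463.3, -97.6, 56.5]
tcp_rot: [-180.0, -0.3, 9.0]
ft_force: [4.9, 9.4, -0.5]
finger_gap: 18.7
grip_force: 60.0
```

```bash
python3 look.py c7
python3 - <<'E'
from prof import *
z=np.load("c7.npz");xs=np.arange(472,488,.25)
for im,cam in((z["t"],T),(z["s"],S)):
  for vs,h in((range(-152,-139,2),28),(range(-124,-107,2),34)):
    p=prof(im,cam,xs,vs,h).mean(0);i=p.argmin();print(xs[i],p[i])
from bench import job; print(job.hand_in())
E
```

```text
[463.28640857 -97.62543505  56.4915114 ] [ 6.05677075  8.70778134 -1.10535917] 18.278408805320947 [-179.95839649   -0.33050551    8.98846311] 8.4
479.25 106.57281
478.75 69.28814
480.25 96.44367
481.75 66.06736
the job is handed in; nothing more can be done
None
```

I pressed the vent plunger to its stop and it came back up. I then pulled the slide out about 62 mm and handed in while still holding it, with the index line level with the clip's ridge to within about 1 mm: the top view showed it 0.5 mm short of the ridge, the scene view 1.5 mm past it.

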